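Lock the sprung cap of the black lantern by the fireside

ROBOT

A 6-joint arm with a two-finger parallel gripper is mounted at the origin on the work surface. World frame = base frame: x ahead of the robot, y to its left, z up, the work surface at z = 0. Lengths are in mm, angles in rad, forces in N, time in s.
With the tool pointing down it reaches from about 300 to 850 mm from the base axis. Payload 5.4 kg.
Tool frame: the origin (TCP) lies at the very end of the fingers, on their centre line; the grasp point (between the pads) lies 19 mm behind it; z points along the fingers, y is the line along which they close (so a half turn about z gives the same grasp; the last joint's range is limited). The gripper opens to 85 mm and grips with 20 to 120 N. Pads are 22 mm wide; open, the fingers measure 114 mm over their backs; the gripper's body (76 mm by 85 mm) begins 54 mm behind the grasp point. The pads swing forward as they close: fully open they stand 13 mm farther back than shut.
Start: joints at [-1.401, 0.158, 1.597, -0, 1.386, -0.21], TCP at [213.148, -534.017, 231.299] pointing down, gripper open.
Joint ranges: [-2.91, 2.91], [-0.94, 2.29], [0.18, 2.7], [-1.29, 4.43], [0.17, 2.64], [-3, 3]. Speed limits (rad/s): [2.57, 2.57, 3.14, 3.14, 3.14, 3.14].

INTERFACE

Orientations are given as a rotation vector (axis times angle).
In Python, from station import r, viewer, ticket gives the robot as it stands.
- The arm moves only by the shell command python3 -m handwheel 'ROWS' [FORCE]. ROWS is JSON, a list of rows, each a list of 7 numbers: the shift along the tool's x, y, z scaled (see below), then the turn, a rotation vector about the tool's x, y, z scaled (see below), then the gripper's target within -1 to 1 (shut at 1, half-way at 0, fully open at -1). In form: [[x, y, z, rx, ry, rz, fingers], ...]. A call has 1 to 12 rows; each row is the pose to reach, as a shift and turn from the pose commanded when the call began, along the tool's axes at that moment; what a row does not reach only later rows make up. The controller multiplies each number of a shift by 800 mm and each number of a turn by pi/2 rad. A row lasts 1/10 s, in which the tool goes at most 50 mm and 8.59 degrees, less where a joint would pass 70% of its speed; a pose out of reach is approached as far as the arm can. A call with a number of a shift or a turn outside -1 to 1 is refused whole. A call with a gripper value outside its range is refused whole. The fingers move at their own pace and stop on an object; FORCE is the grip in N (left out, the last holds). Time passes only in rows, so rows that repeat a pose let the fingers close. It gives the time, the measured TCP pose, the force, the opening and the grip force at its end, in the units of the state.
- r.get_state(): the state, without advancing time (a new reading comes with each control period).
- viewer.grab_frame(name): name is "side" or "top" or "wrist"; returns a dict with "color" (384x512x3 uint8, blue, green, red), "z_map" (384x512 float32, mm along the optical axis (not along the pixel's ray), 0 where there is no reading), "fx", "fy", "cx", "cy" (pixels), "R" (3x3) and "t" (3): a world point X has camera coordinates R X + t. Camera axes: x right, y down, z forward; pixel columns grow to the right and rows downward; lengths in mm; the calibration is good to about 2 mm. A picture is of the moment at which its call begins.
- ticket.hand_in(): hands the job in; it is judged then, once.
The state is a dict: "clock": time; "joint_pos": joint angles; "qvel": joint speeds; "joint_efforts": joint torques, N m; "position": TCP position; "eef_rot": TCP orientation; "ft_force": force on the tool from outside, world axes, zero at the start; "wrist_torque": the same for the moment, N m; "opening": finger opening in mm; "grasp_force": force on a finger pad.
Only numpy, scipy, OpenCV 4.12 (cv2) and the standard library are available. Lean on these libraries where they do the work, as an engineer would, in place of code of your own. Each camera call takes 0.05 s, during which the arm holds its last target. There are 200 camera calls.

TASK

The cap of the black lantern on the coffee table has been left sprung up. Push it straight down by its brass bar against its spring, turn it a quarter turn clockwise (seen from above) while it is down, and let go, so that it stays locked down. Do not touch the cream lantern, and leave the wine bottle standing where it is.

Things in the scene. Friction and masses are not known exactly. Their poses are not given: they have to be found in the camera images.
- black_lantern: Fixed black lantern, glass chimney, foot 128 mm wide, collar 102 mm. Origin: centre of underside, z up. Collar top 150 mm above origin; two slots in its mouth, at the lantern's +x and -x, admit the cap's lugs; lips between them are 12 mm thick. Lugs turn only when below the lips: clockwise about 85 deg to a stop; counter-clockwise is blocked. Locked cap's origin: about 132 mm up, lifted against the lips by the spring.
- cap: Loose 0.1 to 0.21 kg cap: dark plug 60 mm wide, 30 high; brass lugs at its foot along x; on top a brass grip bar 56 mm (x) by 14 (y), 30 to 66 mm above the origin (centre of plug's underside, z up). Starts upright on the axis, 142 mm above the lantern's origin, lugs in the slots, x within 5 deg of the lantern's. Push down over 10 mm to free the lugs (2 to 7 N on a spring; hard stop at 16 mm).
- cream_lantern: Cream-white lantern of the same shape, 102 mm wide over the collar, 128 mm over the round foot, fixed to the table top, 198 mm high with its steel-grey bar; already locked, to be left alone. Origin: centre of its underside.
- wine_bottle: Green wine bottle standing loose, 74 mm in diameter, 300 mm high. Origin: centre of its underside.
Things that resemble listed ones, but are neither listed nor needed, are in the scene too. Leave any blue or green look-alike of the black_lantern alone.

How it is judged (in metres and radians):
On the way, in this order (a step that is already met when the one before it is completed fails the run):
1. the cap is pushed down, its lugs below the lips, before it is turned (z of cap in the frame of black_lantern below 0.1325 m and angle between the x axis of cap and the x axis of black_lantern, either way round below 0.5 rad), for 0.05 s.
2. the cap is turned clockwise under the lips (z of cap in the frame of black_lantern between 0.122 and 0.1355 m and angle between the x axis of cap and the x axis of black_lantern, either way round above 1.05 rad and horizontal distance between cap and black_lantern below 0.008 m and angle between cap's own z axis and vertical below 0.1 rad), for 0.1 s.
At the end, for the whole second after the job is handed in: The cap sits locked in the black lantern: its origin 122 to 135.5 mm above the lantern's origin and within 8 mm of its axis, its bar turned at least 60 degrees from the lantern's x axis, upright within about 6 degrees, at rest and released; the wine bottle stands (all of step 2 and linear speed of cap below 0.02 m/s and angular speed of cap below 0.2 rad/s and angle between wine_bottle's own z axis and vertical below 0.1 rad); the robot touches nothing.
It fails at once if the robot touches the cream lantern (over 3 N) (contact force between any of the arm, the fingers and cream_lantern above 3 N).
It fails at once if the wine bottle is moved by more than 20 mm (distance of wine_bottle from where it was at the start of the episode above 0.02 m).
It also fails if it takes over 32 s, if anything falls off the work surface, if the arm or the gripper's body presses on something with over 40 N, if the wrist force passes 120 N, or if a joint passes its speed limit or range.

## Working session

There is one attempt and no reset: what is moved stays moved. The work goes in short steps, Python scripts to look and compute and a shell command to move; the robot and the scene stay as the last step left them, time stands still between calls to the robot, and variables do not carry over. Pictures are saved under pics/ and viewed, at most 10 in all, crops included, and the job is handed in when it is done.

```bash
mkdir -p pics
cat > h.py <<'E'
import numpy as np, cv2
from station import r, viewer, ticket
def grab(n):
    f=viewer.grab_frame(n); return f
def world(f,u,v,z=None):
    z=z or f["z_map"][v,u]; c=np.array([(u-f["cx"])/f["fx"]*z,(v-f["cy"])/f["fy"]*z,z]); return np.array(f["R"]).T@(c-np.array(f["t"]))
def cloud(f):
    z=f["z_map"];v,u=np.indices(z.shape);c=np.stack([(u-f["cx"])/f["fx"]*z,(v-f["cy"])/f["fy"]*z,z],-1)
    return (c-np.array(f["t"]))@np.array(f["R"])
E
python3 - <<'E'
from h import *
a=grab("top");b=grab("side")
import pickle;pickle.dump((a,b),open("f0.pkl","wb"))
cv2.imwrite("pics/top0.png",cv2.resize(a["color"],(800,600),interpolation=2));cv2.imwrite("pics/side0.png",b["color"])
print(r.get_state()); print(a["t"],a["R"])
E
```

```text
{'clock': 0.1, 'joint_pos': array([-1.40112311e+00,  1.58968757e-01,  1.59812137e+00, -2.13493886e-05,
        1.38621436e+00, -2.10079140e-01]), 'qvel': array([-0.00207317, -0.00190497, -0.00285689, -0.00042041, -0.00076384,
        0.00150376]), 'joint_efforts': array([-6.67245877e-04, -3.96989107e+01, -3.32337999e+01, -3.23065397e-04,
        4.19591568e-03, -2.59499771e-06]), 'position': array([ 213.03733881, -533.48566321,  230.41752302]), 'eef_rot': array([-3.08344843e+00, -5.92618684e-01, -2.13553376e-05]), 'ft_force': array([-0.28734942,  0.10281645,  0.11558642]), 'wrist_torque': array([0.04321174, 0.00794939, 0.00454704]), 'grasp_force': 0.0, 'opening': 85.30072149511656}
[  24.19417278  520.61056486 1002.87635503] [[-0.0253317  -0.99957458  0.01445539]
 [-0.98509835  0.02249894 -0.17051404]
 [ 0.17011627 -0.01855939 -0.98524921]]
```

View pics/top0.png

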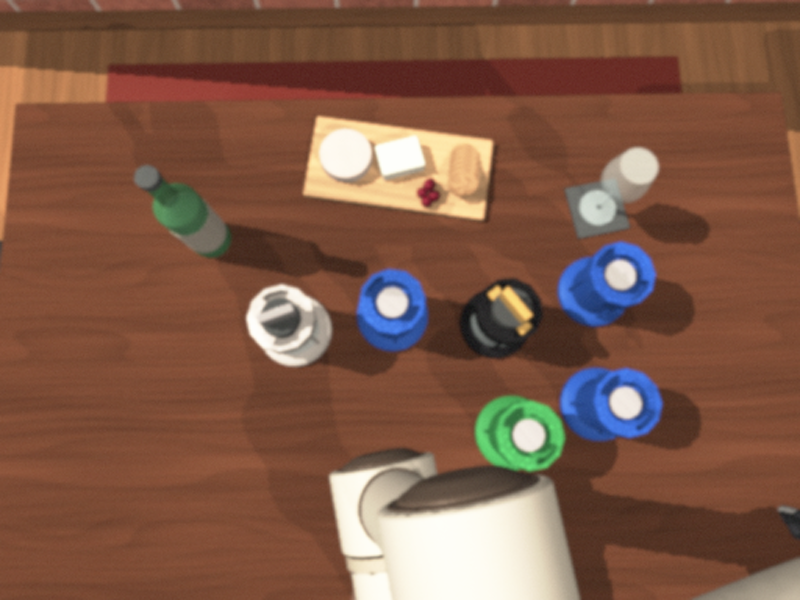

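View pics/side0.png

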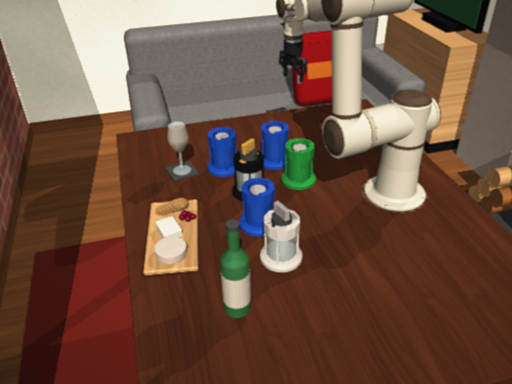

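Top picture (800x600): the black lantern with the brass bar is at (510,312). It could be confused with the cream lantern (290,320), the blue ones (392,305), (618,277) and (622,403), or the green one (525,435). I choose the black one with the brass bar, check it in a crop, and measure.

Run:
```python
from h import *
import pickle;a,b=pickle.load(open("f0.pkl","rb"))
cv2.imwrite("pics/crop.png",cv2.resize(a["color"][165:245,275:375],(800,640),interpolation=2)[:600])
for n,f in (("top",a),("side",b)):
    P=cloud(f);hsv=cv2.cvtColor(f["color"],cv2.COLOR_BGR2HSV);H,S,V=[hsv[...,i].astype(int) for i in range(3)]
    if n=="top": c=world(f,330,198);print("black",c)
    box=(np.abs(P[...,0]-c[0])<75)&(np.abs(P[...,1]-c[1])<75)
    m=box&(H>12)&(H<32)&(S>100)&(V>90)&(P[...,2]>140)
    Q=P[m];zt=np.percentile(Q[:,2],90);T=Q[Q[:,2]>zt-6];T=T.astype(np.float32)
    rect=cv2.minAreaRect(T[:,:2]);print(n,len(Q),len(T),zt,T.mean(0),rect, cv2.PCACompute(T[:,:2],None)[1][0])
    m=box&(V<90)&(P[...,2]>120)&(P[...,2]<170)
    Q=P[m];print("collar",len(Q),np.percentile(Q,[1,50,99],axis=0).round(0).tolist(),cv2.minEnclosingCircle(Q[(Q[:,2]>140)][:,:2].astype(np.float32)))
for n,(u,v) in dict(cream=(282,318),blue1=(392,302),blue2=(620,275),blue3=(625,402),green=(528,436),bottle=(147,176)).items(): print(n,world(a,int(u*.64),int(v*.64)).round(0))
```

```text
black [ 488.1511639  -155.38414275  202.28987919]Traceback (most recent call last):
  File "<stdin>", line 10, in <module>
cv2.error: OpenCV(4.12.0) /io/opencv/modules/imgproc/src/convhull.cpp:143: error: (-215:Assertion failed) total >= 0 && (depth == CV_32F || depth == CV_32S) in function 'convexHull'
```

View pics/crop.png

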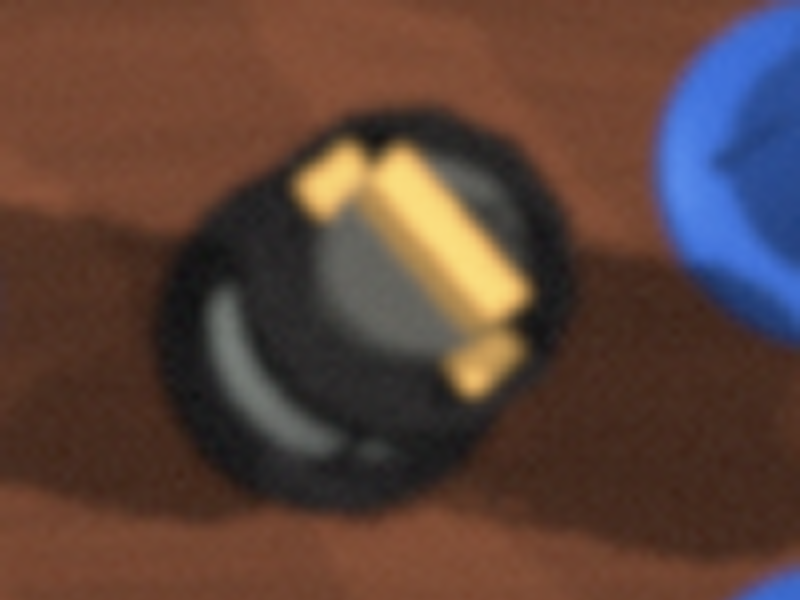

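The crop confirms it: black collar, grey plug, brass bar centred about (450,235), and brass lugs at (330,180) and (485,360) in the slots. Next I fix the measuring code.

```bash
cat > m.py <<'E'
from h import *
def measure(f,c,zlo=185):
    P=cloud(f);hsv=cv2.cvtColor(f["color"],cv2.COLOR_BGR2HSV);H,S,V=[hsv[...,i].astype(int) for i in range(3)]
    box=(np.abs(P[...,0]-c[0])<75)&(np.abs(P[...,1]-c[1])<75)&(f["z_map"]>0)
    m=box&(H>10)&(H<35)&(S>90)&(V>90)&(P[...,2]>zlo)
    Q=P[m];print("brass",len(Q),Q[:,2].min() if len(Q) else 0)
    zt=np.percentile(Q[:,2],80);T=np.ascontiguousarray(Q[Q[:,2]>zt-5],dtype=np.float32)
    w=cv2.PCACompute(T[:,:2],None)[1][0]
    print("bar zt",zt.round(1),len(T),"mean",T.mean(0).round(1),cv2.minAreaRect(T[:,:2]),"yaw",np.degrees(np.arctan2(w[1],w[0])))
    k=box&(S<120)&(V<95)&(P[...,2]>142)&(P[...,2]<160)
    Q=np.ascontiguousarray(P[k],dtype=np.float32)
    if len(Q)>5: print("collar",len(Q),np.median(Q,0),cv2.minEnclosingCircle(Q[:,:2]))
    return T
E
python3 - <<'E'
from m import *
import pickle;a,b=pickle.load(open("f0.pkl","rb"))
c=world(a,331,194);print(c)
measure(a,c);measure(b,c)
for n,(u,v) in dict(cream=(282,318),blue1=(392,302),blue2=(620,275),blue3=(625,402),green=(528,436),bottle=(147,176)).items(): print(n,world(a,int(u*.64),int(v*.64)).round(0))
E
```

```text
[ 496.22955257 -156.64557126  209.80921425]
brass 195 185.86250095930816Traceback (most recent call last):
  File "<stdin>", line 4, in <module>
  File "m.py", line 9, in measure
    print("bar zt",zt.round(1),len(T),"mean",T.mean(0).round(1),cv2.minAreaRect(T[:,:2]),"yaw",np.degrees(np.arctan2(w[1],w[0])))
                                                                ~~~~~~~~~~~~~~~^^^^^^^^^
cv2.error: OpenCV(4.12.0) /io/opencv/modules/imgproc/src/convhull.cpp:143: error: (-215:Assertion failed) total >= 0 && (depth == CV_32F || depth == CV_32S) in function 'convexHull'
```

```bash
sed -i 's/minAreaRect(T\[:,:2\])/minAreaRect(T[:,:2].copy())/; s/minEnclosingCircle(Q\[:,:2\])/minEnclosingCircle(Q[:,:2].copy())/' m.py
python3 - <<'E'
from m import *
import pickle;a,b=pickle.load(open("f0.pkl","rb"))
c=world(a,331,194)
measure(a,c);measure(b,c)
for n,(u,v) in dict(cream=(282,318),blue1=(392,302),blue2=(620,275),blue3=(625,402),green=(528,436),bottle=(147,176)).items(): print(n,world(a,int(u*.64),int(v*.64)).round(0))
from scipy.spatial.transform import Rotation as R
print(R.from_rotvec(r.get_state()["eef_rot"]).as_matrix().round(3))
E
```

```text
brass 195 185.86250095930816
bar zt 209.1 146 mean [ 496.2 -157.1  208.2] ((496.5276184082031, -157.38043212890625), (55.47264862060547, 14.923444747924805), 36.55435562133789) yaw 37.231606
collar 656 [ 488.07166 -148.97668  150.10828] ((495.8707275390625, -157.22755432128906), 52.36341094970703)
brass 109 185.22111022206192
bar zt 208.1 48 mean [ 498.7 -152.2  207.4] ((498.77801513671875, -152.0109100341797), (59.085784912109375, 16.50381851196289), 35.22694396972656) yaw 35.025654
collar 219 [ 498.8373  -128.28464  149.97186] ((498.57427978515625, -150.4451141357422), 53.70368957519531)
cream [487. 196. 183.]
blue1 [516.  31. 140.]
blue2 [ 550. -338.  143.]
blue3 [ 349. -330.  143.]
green [ 301. -173.  143.]
bottle [670. 361. 297.]
[[ 0.929  0.371 -0.   ]
 [ 0.371 -0.929  0.002]
 [ 0.    -0.002 -1.   ]]
```

The bar is at about (497,-156), yaw about 37°, top at 208. I move above it with the fingers closing across the bar.

```bash
python3 -m handwheel '[[0.02,-0.01,-0.06,0,0,0,-1],[0.505,-0.307,-0.06,0,0,-0.17,-1],[0.505,-0.307,-0.06,0,0,-0.17,-1],[0.505,-0.307,-0.06,0,0,-0.17,-1],[0.505,-0.307,-0.06,0,0,-0.17,-1],[0.505,-0.307,-0.06,0,0,-0.17,-1],[0.505,-0.307,-0.06,0,0,-0.17,-1],[0.505,-0.307,-0.06,0,0,-0.17,-1],[0.505,-0.307,-0.06,0,0,-0.17,-1],[0.505,-0.307,-0.06,0,0,-0.17,-1],[0.505,-0.307,-0.06,0,0,-0.17,-1],[0.505,-0.307,-0.06,0,0,-0.17,-1]]' 50
python3 - <<'E'
from m import *
a=grab("wrist");cv2.imwrite("pics/w1.png",a["color"])
c=np.array([497,-156,208]);
from scipy.spatial.transform import Rotation as R
s=r.get_state();M=R.from_rotvec(s["eef_rot"]).as_matrix();print(s["position"],M.round(3).tolist())
try:
    T=measure(a,c);print("yaw x",np.degrees(np.arctan2(M[1,0],M[0,0])),"mean in tool",(T.mean(0)-s["position"])@M)
except Exception as e: print(e)
E
```

```text
clock: 1.3
position: [497.6, -154.9, 278.7]
eef_rot: [-2.977, -1.003, 0.001]
ft_force: [-0.6, -0.3, 0.2]
opening: 84.9
grasp_force: 0.0
[ 497.04124721 -156.07239345  278.81767347] [[0.797, 0.603, -0.001], [0.603, -0.797, -0.0], [-0.001, -0.001, -1.0]]
brass 1173 185.00455404546446
bar zt 208.6 1083 mean [ 500.5 -154.5  208.3] ((507.00787353515625, -147.88861083984375), (74.49501037597656, 63.83697509765625), 86.79486083984375) yaw 37.524837
collar 3719 [ 508.2562  -149.25647  150.17018] ((499.1475830078125, -155.92916870117188), 52.66233825683594)
yaw x 37.116308082597634 mean in tool [ 3.77939659  0.91959756 70.52449155]
```

View pics/w1.png

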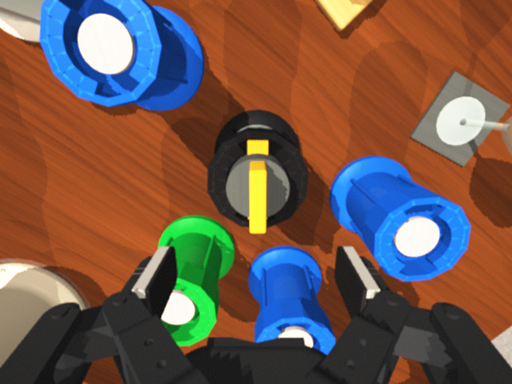

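The wrist picture shows the bar at (258,196), midway between the fingers (155 and 357), lined up with the tool. I descend to TCP z of about 180 and close.

```bash
python3 -m handwheel '[[0.001,0,0.04,0,0,0,-1],[0.001,0,0.08,0,0,0,-1],[0.001,0,0.11,0,0,0,-1],[0.001,0,0.123,0,0,0,-1],[0.001,0,0.123,0,0,0,-1],[0.001,0,0.123,0,0,0,1],[0.001,0,0.123,0,0,0,1],[0.001,0,0.123,0,0,0,1],[0.001,0,0.123,0,0,0,1],[0.001,0,0.123,0,0,0,1],[0.001,0,0.123,0,0,0,1],[0.001,0,0.123,0,0,0,1]]' 50
python3 -m handwheel '[[0,0,0,0,0,0,1],[0,0,0,0,0,0,1],[0,0,0,0,0,0,1],[0,0,0,0,0,0,1]]'
```

```text
clock: 2.55
position: [498.3, -155.8, 181.4]
eef_rot: [2.978, 0.998, 0.001]
ft_force: [-0.1, 0.2, 2.2]
opening: 13.1
grasp_force: 52.3
clock: 2.95
position: [498.2, -155.8, 181.1]
eef_rot: [2.978, 0.998, 0.001]
ft_force: [1.2, -1.1, 3.4]
opening: 13.0
grasp_force: 52.3
```

Gripped. Pushing down about 13 mm.

```bash
python3 -m handwheel '[[0,0,0.005,0,0,0,1],[0,0,0.01,0,0,0,1],[0,0,0.014,0,0,0,1],[0,0,0.0165,0,0,0,1],[0,0,0.0165,0,0,0,1],[0,0,0.0165,0,0,0,1],[0,0,0.0165,0,0,0,1],[0,0,0.0165,0,0,0,1]]'
python3 - <<'E'
from m import *
measure(grab("top"),np.array([497,-156,208]),165) if 0 else None
a=grab("side");cv2.imwrite("pics/s2.png",cv2.resize(a["color"][110:240,180:340],(800,600),interpolation=2))
E
```

```text
clock: 3.75
position: [498.2, -155.8, 168.0]
eef_rot: [2.978, 0.998, 0.001]
ft_force: [0.6, -1.0, 5.9]
opening: 12.7
grasp_force: 52.8
```

View pics/s2.png

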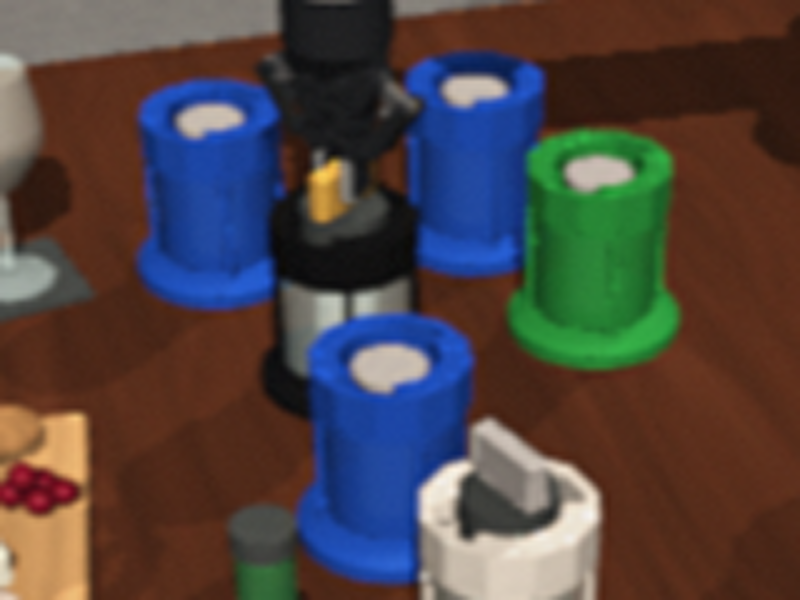

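The bar (325,190) is now low over the collar and held by the fingers. The cap is down 13 mm at spring force only. Turning clockwise, which is + about tool z, by about 60° first.

```bash
python3 -m handwheel '[[0,0,0,0,0,0.07,1],[0,0,0,0,0,0.14,1],[0,0,0,0,0,0.21,1],[0,0,0,0,0,0.28,1],[0,0,0,0,0,0.35,1],[0,0,0,0,0,0.42,1],[0,0,0,0,0,0.49,1],[0,0,0,0,0,0.56,1],[0,0,0,0,0,0.63,1],[0,0,0,0,0,0.7,1],[0,0,0,0,0,0.7,1],[0,0,0,0,0,0.7,1]]'
python3 -c "
from h import *
print(r.get_state()['wrist_torque'])"
```

```text
clock: 5.0
position: [498.1, -155.7, 167.9]
eef_rot: [-3.061, 0.705, -0.001]
ft_force: [-0.5, 0.1, 6.4]
opening: 13.0
grasp_force: 52.8
[ 0.05609743  0.00055373 -0.04844896]
```

```bash
python3 -m handwheel '[[0,0,0,0,0,0.05,1],[0,0,0,0,0,0.1,1],[0,0,0,0,0,0.15,1],[0,0,0,0,0,0.18,1],[0,0,0,0,0,0.2,1],[0,0,0,0,0,0.2,1],[0,0,0,0,0,0.2,1]]'
python3 - <<'E'
from m import *
from scipy.spatial.transform import Rotation as R
s=r.get_state();M=R.from_rotvec(s["eef_rot"]).as_matrix();print(s['wrist_torque'],np.degrees(np.arctan2(M[1,0],M[0,0])))
E
```

```text
clock: 5.7
position: [498.1, -155.7, 167.9]
eef_rot: [-2.913, 1.175, -0.001]
ft_force: [0.1, 0.3, 6.1]
opening: 13.2
grasp_force: 52.8
[ 0.01045477 -0.04035152 -0.04956835] -43.945916036145896
```

Turned 81° without resistance. I ease up 3 mm to the lips, open, and retreat straight up.

```bash
python3 -m handwheel '[[0,0,-0.002,0,0,0,1],[0,0,-0.0035,0,0,0,1],[0,0,-0.0035,0,0,0,1],[0,0,-0.0035,0,0,0,-1],[0,0,-0.0035,0,0,0,-1],[0,0,-0.0035,0,0,0,-1],[0,0,-0.0035,0,0,0,-1],[0,0,-0.0035,0,0,0,-1],[0,0,-0.0035,0,0,0,-1],[0,0,-0.0035,0,0,0,-1],[0,0,-0.0035,0,0,0,-1],[0,0,-0.0035,0,0,0,-1]]'
python3 -m handwheel '[[0,0,-0.03,0,0,0,-1],[0,0,-0.07,0,0,0,-1],[0,0,-0.12,0,0,0,-1],[0,0,-0.15,0,0,0,-1],[0,0,-0.15,0,0,0,-1],[0,0,-0.15,0,0,0,-1],[0,0,-0.15,0,0,0,-1]]'
python3 - <<'E'
from m import *
a=grab("wrist");cv2.imwrite("pics/w3.png",a["color"]);measure(a,np.array([497,-156,208]),175)
measure(grab("side"),np.array([497,-156,208]),175)
E
```

```text
clock: 6.9
position: [498.0, -155.7, 170.5]
eef_rot: [-2.913, 1.175, -0.0]
ft_force: [-0.4, 0.4, 0.9]
opening: 85.2
grasp_force: 0.0
clock: 7.6
position: [497.2, -155.2, 288.7]
eef_rot: [-2.913, 1.175, 0.005]
ft_force: [-0.0, -0.5, -0.3]
opening: 85.4
grasp_force: 0.0
brass 995 175.58959700562127
bar zt 198.7 924 mean [ 499.5 -157.   198.5] ((478.686767578125, -175.68084716796875), (69.04363250732422, 56.39552688598633), 45.63965606689453) yaw -44.229115
collar 3494 [ 509.60205 -169.20932  150.24043] ((499.2630310058594, -156.38677978515625), 52.313201904296875)
brass 172 175.38596140381983
bar zt 609.8 47 mean [ 512.5 -101.6  615.2] ((475.7992248535156, -114.25798797607422), (120.68635559082031, 48.926048278808594), 28.785289764404297) yaw 31.976091
collar 256 [ 502.84155 -128.49316  149.83319] ((496.3272705078125, -149.06304931640625), 54.275733947753906)
```

View pics/w3.png

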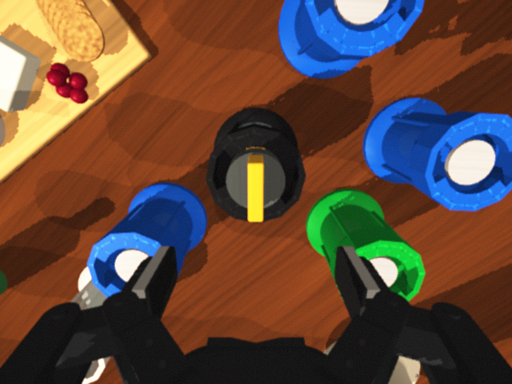

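After release the bar (256,187) stays down: its top is at 198.5, so the cap is at about 132.5 mm. Its yaw is -44°, about 81° from the start. The arm is clear.

```bash
python3 -c "
from h import *
print(ticket.hand_in())"
```

```text
the job is handed in; nothing more can be done
None
```

The black lantern's cap is pushed down, turned about 81° clockwise and holding at about 132.5 mm after release; the gripper is clear, the arm stayed away from the cream lantern and wine bottle, and the job is handed in at about 8 s (the hand-in returned no verdict).

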